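# Rebuild the key machine's slip clutch

## Task

Rebuild the key machine's slip clutch: lower the plate with the single broad tab onto the splined hub, its tab lying between the two round pins, then lower the plate with the forked tab on top of it, turned the opposite way so that its tab lies between the two square blocks. Lower them, do not drop them down the hub; both must end up fully home, flat one on the other, and let go.

Things in the scene. Friction and masses are not known exactly. Their poses are not given: they have to be found in the camera images.
- disc_mid (a point): Steel clutch plate with one broad solid tab at one end, lying flat on the bench beside the hub. Body 88 mm long (x), 54 mm across its two flat parallel sides (y; grip these at mid-length), 12 mm thick, about 0.25 kg. Bore 60 x 40 mm with an inward tooth in each long side, 30 mm between teeth. Point: centre of the bore, half-way through the thickness; x points to the tab, z up.
- disc_tab (a point): Outer end of the broad tab: its middle, half-way through the thickness, 72 mm along the plate's x from the centre of its bore. The tab is solid, 20 mm wide and 28 mm long.
- sep_mid (a point): Steel clutch plate with one forked tab at one end, lying flat on the bench beside the hub. Body 88 mm long (x), 54 mm across its two flat parallel sides (y; grip these at mid-length), 12 mm thick, about 0.25 kg. Bore 60 x 40 mm with an inward tooth in each long side, 30 mm between teeth. Point: centre of the bore, half-way through the thickness; x points to the tab, z up.
- sep_tab (a point): Outer end of the forked tab, in the middle of its gap: its middle, half-way through the thickness, 72 mm along the plate's x from the centre of its bore. The tab is two tongues 7 mm wide and 28 mm long with a 12 mm gap between (26 mm over both).
- hub_seat (a point): Middle of the top of the fixed grey seat block (84 mm along x, 46 mm wide, top 24 mm above the bench, on a base plate 170 x 90 x 10 mm), on the hub's axis; z up, x points to the round pins. The hub stands on it: a 16 mm core 42 mm high with ribs along +x and -x (44 mm over both, 12 mm wide, 26 mm high, then sloping in). A seated plate's centre is 6 mm above this point, the second's 18 mm.
- hub_pins (a point): Mid-way between the two round pins at one end of the hub's base, at seat height, 64 mm from the hub's axis along its +x. Pins 12 mm thick, 44 mm apart (gap), reaching 30 mm above the seat. A plate goes on with its length along the hub's x, either way round, with 7 to 8 mm of play to each side. Fingers have room beside the seat, down to the base plate 14 mm below it.
- hub_blocks (a point): Mid-way between the two square blocks at the other end of the hub's base, at seat height, 64 mm from the hub's axis along its -x. Blocks 20 mm square, 44 mm apart (gap), reaching 30 mm above the seat.
There are look-alikes about, which are no part of the job. What is shaped like the part that bears disc_mid but turquoise or yellow is not meant.

How it is judged (in metres and radians):
On the way, in this order (a step that is already met when the one before it is completed fails the run):
1. the broad-tabbed plate is home on the hub's seat, flat, its tab between the round pins (horizontal distance between disc_mid and hub_seat below 0.014 m and z of disc_mid in the frame of hub_seat between 0.002 and 0.01 m and x of disc_tab in the frame of hub_seat above 0.05 m and angle between the x axis of disc_mid and the x axis of hub_seat, either way round below 0.38 rad and angle between disc_mid's own z axis and vertical below 0.09 rad), for 0.2 s.
2. the fork-tabbed plate is home on top of it, flat, its tab between the square blocks (all of step 1 and horizontal distance between sep_mid and hub_seat below 0.014 m and z of sep_mid in the frame of hub_seat between 0.014 and 0.022 m and x of sep_tab in the frame of hub_seat below -0.05 m and angle between the x axis of sep_mid and the x axis of hub_seat, either way round below 0.38 rad and angle between sep_mid's own z axis and vertical below 0.09 rad), for 0.2 s.
At the end, for the whole second after the job is handed in: Broad-tabbed plate on the seat (centre 2-10 mm above it), tab at the round pins; fork-tabbed plate on it (14-22 mm), tab at the square blocks; each bore within 14 mm of the hub axis, within 0.38 rad of the hub's x and 0.09 rad of level; both released, at rest (all of step 2 and contact force between each of disc, sep and the fingers below 0.1 N and linear speed of each of disc, sep below 0.02 m/s); the robot touches nothing.
It fails at once if the broad-tabbed plate is dropped down the hub (falls faster than 0.7 m/s, a free fall of about 25 mm) (horizontal distance between disc_mid and hub_seat below 0.03 m and z of disc_mid in the frame of hub_seat below 0.05 m and linear speed of disc above 0.7 m/s).
It fails at once if the fork-tabbed plate is dropped down the hub (falls faster than 0.7 m/s, a free fall of about 25 mm) (horizontal distance between sep_mid and hub_seat below 0.03 m and z of sep_mid in the frame of hub_seat below 0.05 m and linear speed of sep above 0.7 m/s).
It also fails if it takes over 64 s, if anything falls off the work surface, if the arm or the gripper's body presses on something with over 40 N, if the wrist force passes 120 N, or if a joint passes its speed limit or range.

## Robot

A 6-joint arm with a two-finger parallel gripper is mounted at the origin on the work surface. World frame = base frame: x ahead of the robot, y to its left, z up, the work surface at z = 0. Lengths are in m, angles in degrees, forces in N, time in s.
With the tool pointing down it reaches from about 0.25 to 0.725 m from the base axis. Payload 9.7 kg.
Tool frame: the origin (TCP) lies at the very end of the fingers, on their centre line; the grasp point (between the pads) lies 19 mm behind it (bot.grip_point_offset is the z of the grasp point in the tool frame, in m); z points along the fingers, x is the direction in which the jaws open and shut, and the axes are right-handed (so a half turn about z gives the same grasp; the last joint's range is limited). The gripper opens to 85 mm and grips with 20 to 120 N. Pads are 22 mm wide; open, the fingers measure 114 mm over their backs; the gripper's body (76 mm by 85 mm) begins 54 mm behind the grasp point. The pads swing forward as they close: fully open they stand 13 mm farther back than shut.
Start: joints at [63.942, 4.979, 10.078, 95.1, 0, 90], TCP at [0.242, 0.494, 0.231] pointing down, gripper open.
Joint ranges: [-179.16, 179.16], [-48.56, 103.87], [-65.8, 70.77], [-126.05, 130.52], [-82.76, 87.17], [-180, 180]. Speed limits (degrees/s): [127.2, 127.2, 147.25, 180, 180, 180].

## Interface

Orientations are given as [roll, pitch, yaw] about the fixed x, y, z axes, in that order (R = Rz(yaw) Ry(pitch) Rx(roll)).
In Python, from workcell import get_obs, viewer, job_done, bot gives the robot as it stands.
- The arm moves only by the shell command python3 -m handwheel 'ROWS' [FORCE]. ROWS is JSON, a list of rows, each a list of 5 numbers: the closure, from 0 (fully open) to 1 (shut), then the shift along the world's x, y, z in m, then the turn about the world's z in degrees. A call has 1 to 5 rows; each row is the pose to reach, as a shift and turn from the pose measured when the call began; what a row does not reach only later rows make up. A row lasts 1/10 s, in which the tool goes at most 50 mm and 8.59 degrees, less where a joint would pass 70% of its speed; a pose out of reach is approached as far as the arm can. A call with a gripper value outside its range is refused whole. The fingers move at their own pace and stop on an object; FORCE is the grip in N (left out, the last holds). Time passes only in rows, so rows that repeat a pose let the fingers close. It gives the time, the measured TCP pose, the force and the opening at its end, in the units of the state.
- get_obs(): the state, without advancing time (a new reading comes with each control period).
- viewer.camera(name): name is "scene" or "top"; returns a dict with "color" (420x560x3 uint8, blue, green, red), "K" (3x3 intrinsics, pixels), "origin" and "orientation" of the camera in the world. Camera axes: x right, y down, z forward; pixel columns grow to the right and rows downward; lengths in m; the calibration is good to about 2 mm. A picture is of the moment at which its call begins. There is no depth.
- job_done(): hands the job in, once; it reports no verdict.
The state is a dict: "time": time; "q": joint angles; "qd": joint speeds; "joint_efforts": joint torques, N m; "ee_pos": TCP position; "tcp_rot": TCP orientation; "wrist_force": force on the tool from outside, world axes, zero at the start; "torque": the same for the moment, N m; "opening": finger opening in m.
Only numpy, scipy, OpenCV 4.12 (cv2) and the standard library are available. Lean on these libraries where they do the work, as an engineer would, in place of code of your own. Each camera call takes 0.05 s, during which the arm holds its last target.

## Working session

There is one attempt and no reset: what is moved stays moved. The work goes in short steps, Python scripts to look and compute and a shell command to move; the robot and the scene stay as the last step left them, time stands still between calls to the robot, and variables do not carry over. Pictures are saved under pics/ and viewed, and the job is handed in when it is done.

```bash
mkdir -p pics; ls
python3 - <<'E'
from workcell import get_obs, viewer, bot
import cv2
print(get_obs()); print(bot.grip_point_offset)
for n in("scene","top"):
    c=viewer.camera(n); cv2.imwrite(f"pics/{n}0.png",c["color"]); print(n,c["K"],c["origin"],c["orientation"])
E
```

```text
pics
{'time': 0.0, 'q': array([ 6.39398664e+01,  5.01102175e+00,  1.00348014e+01,  9.50969801e+01,
       -1.30376263e-03,  9.00017259e+01]), 'qd': array([-0.09271443,  0.01926963, -0.01795356, -0.05322295, -0.01048534,
       -0.145491  ]), 'joint_efforts': array([ 3.91399866e-03, -5.20391071e+01,  4.64793599e+01,  1.67083705e-02,
        2.33581732e-04,  6.83754067e-07]), 'ee_pos': array([0.24153723, 0.49389363, 0.23058691]), 'tcp_rot': array([1.79998694e+02, 7.32003974e-02, 6.39381405e+01]), 'wrist_force': array([ 0.59519227,  0.53657138, -0.31206186]), 'torque': array([ 0.00642198, -0.02747529,  0.04790286]), 'opening': 0.08559638548396925}
-0.0187
scene [[436.39548164   0.         274.01807303]
 [  0.         436.39548164 205.87768821]
 [  0.           0.           1.        ]] [ 1.16665974 -0.16677511  0.55572298] [-126.62658628   -0.73184789   75.75627714]
top [[434.53222505   0.         282.13075415]
 [  0.         434.53222505 208.68479832]
 [  0.           0.           1.        ]] [0.38835474 0.02389002 0.87285504] [-171.71283456    0.76607756  -91.68953272]
```

```bash
python3 -c "
import cv2
for n in('scene','top'):
    i=cv2.imread(f'pics/{n}0.png');cv2.imwrite(f'pics/{n}0b.png',cv2.resize(i,(800,600)))"
```

```text
(no output)
```

View pics/scene0b.png

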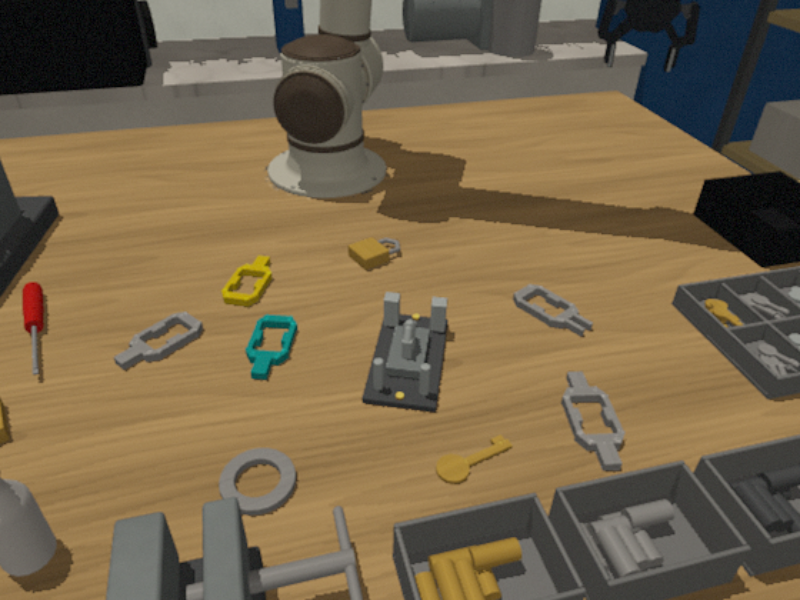

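View pics/top0b.png

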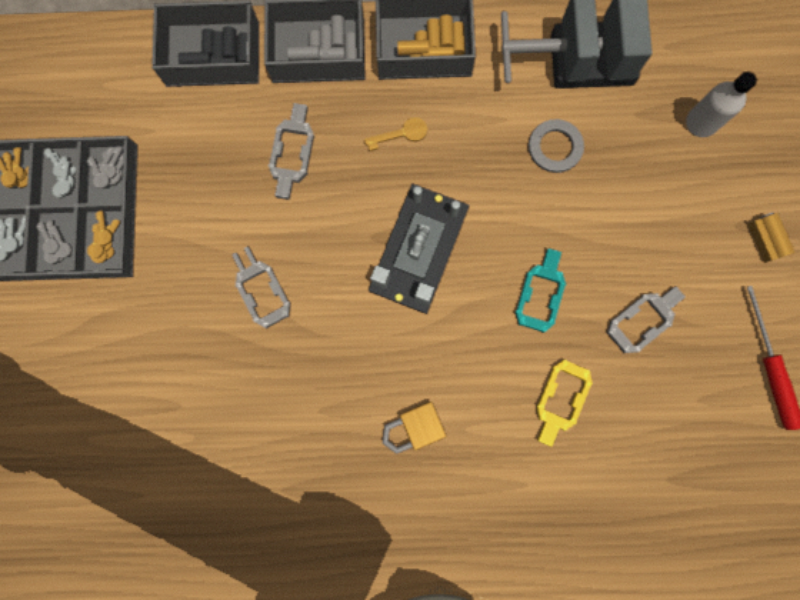

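The overview shows the hub at about (419,249) in the 800-px top view. The steel plates are at (645,320), (262,288) and (292,150), and the last of these has tabs at both ends. Turquoise (541,290) and yellow (565,400) are decoys. I'll enlarge to confirm.

```bash
python3 -c "
import cv2,numpy as np
i=cv2.imread('pics/top0.png')
def crop(x,y,w,h):return cv2.resize(i[y:y+h,x:x+w],None,fx=5,fy=5,interpolation=cv2.INTER_CUBIC)
a=crop(410,190,80,60);b=crop(150,165,80,70);c=crop(250,120,80,110);d=crop(180,65,60,80)
H=np.zeros((600,800,3),np.uint8)
H[:300,:400]=a;H[:350,400:800]=crop(150,165,80,70);
H[300:600,:400]=crop(180,75,80,60)
cv2.imwrite('pics/c1.png',H);cv2.imwrite('pics/c2.png',c)"
```

```text
(no output)
```

View pics/c1.png

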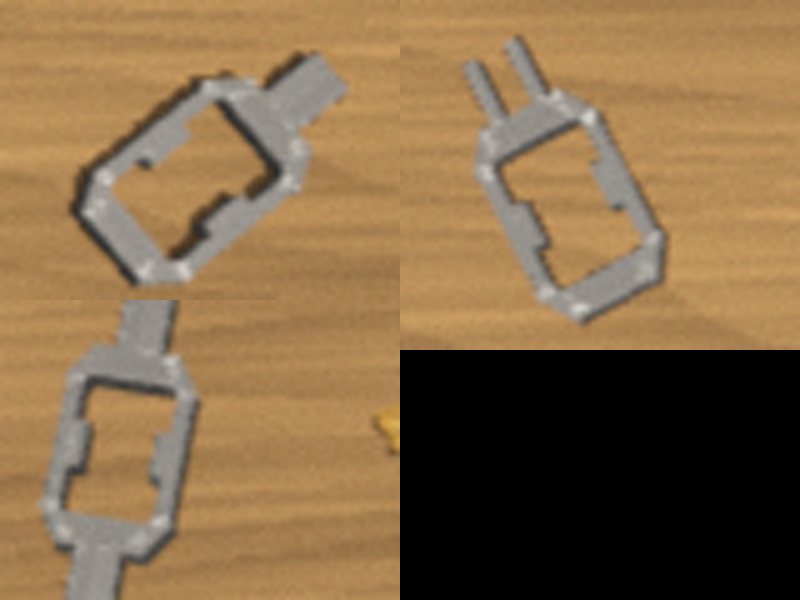

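View pics/c2.png

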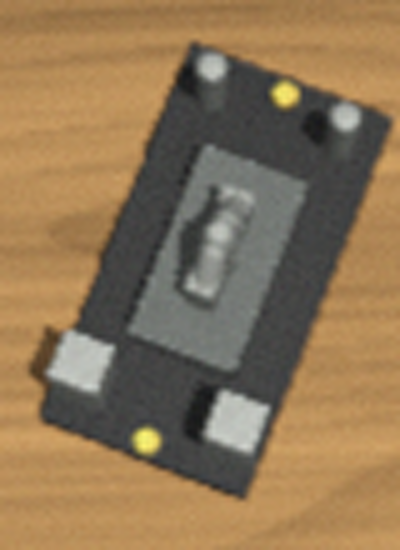

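The broad-tab steel plate is the one at (645,320): single solid tab, grey. The fork plate is at (262,288). The (292,150) plate has two tabs, so it is a decoy. In the hub crop the pins are at the top and the blocks at the bottom. I'll measure the poses next.

```bash
cat > h.py <<'E'
import numpy as np,cv2
from scipy.spatial.transform import Rotation as R
from scipy.optimize import minimize,least_squares
def proj(c,P):
    P=np.asarray(P,float); Rm=R.from_euler('xyz',c["orientation"],degrees=True).as_matrix()
    q=(P-np.asarray(c["origin"]))@Rm; q=q/q[:,2:3]; return (q@np.asarray(c["K"]).T)[:,:2]
def place(p,xy,z):
    a=np.deg2rad(p[2]); M=np.array([[np.cos(a),-np.sin(a)],[np.sin(a),np.cos(a)]])
    xy=np.asarray(xy,float)@M.T+np.array(p[:2]); return np.c_[xy,np.full(len(xy),z)]
c_=12
body=[(44,27-c_),(44-c_,27),(-44+c_,27),(-44,27-c_),(-44,-27+c_),(-44+c_,-27),(44-c_,-27),(44,-27+c_)]
body=np.array(body)/1e3
bore=np.array([(30,20),(7,20),(7,15),(-7,15),(-7,20),(-30,20),(-30,-20),(-7,-20),(-7,-15),(7,-15),(7,-20),(30,-20)])/1e3
disct=[np.array([(44,10),(72,10),(72,-10),(44,-10)])/1e3]
sept=[np.array([(44,s*13),(72,s*13),(72,s*6),(44,s*6)])/1e3 for s in(1,-1)]
S=4
def fillp(m,c,p,xy,z,v):
    cv2.fillPoly(m,[np.round((proj(c,place(p,xy,z))*S+S/2)*16).astype(np.int32)],v,shift=4)
def render(c,p,tabs,z0=0.0,z1=0.012):
    h,w=c["color"].shape[:2]; m=np.zeros((h*S,w*S),np.uint8)
    b=m.copy()
    for z in np.linspace(z0,z1,5):
        n=np.zeros_like(m); 
        for q in [body]+tabs: fillp(n,c,p,q,z,255)
        fillp(n,c,p,bore,z,0); m|=n
    return cv2.resize(m,(w,h),interpolation=cv2.INTER_AREA)/255.
def grey(c):
    s=cv2.cvtColor(c["color"],cv2.COLOR_BGR2HSV)[...,1].astype(float)
    return np.clip((100-s)/40,0,1)
def fitplate(cs,p0,tabs,z0=0.,z1=.012):
    gs=[grey(c) for c in cs]; 
    def cost(u,full=False):
        p=[u[0]/1e3,u[1]/1e3,u[2]]; t=0
        for c,g in zip(cs,gs):
            uv=proj(c,place(p0,body*2,z1)); x0,y0=np.floor(uv.min(0)).astype(int)-3; x1,y1=np.ceil(uv.max(0)).astype(int)+3
            sl=np.s_[max(y0,0):y1,max(x0,0):x1]
            m=render(c,p,tabs,z0,z1)[sl]; t+=np.abs(m-g[sl]).sum()/m.sum()
        return t
    u0=np.array([p0[0]*1e3,p0[1]*1e3,p0[2]])
    r=minimize(cost,u0,method='Nelder-Mead',options=dict(initial_simplex=u0+np.array([[0,0,0],[5,0,0],[0,5,0],[0,0,8]]),xatol=.05,fatol=1e-4))
    return r.x,r.fun
E
cat > m.py <<'E'
from h import *
from workcell import viewer
cs={n:viewer.camera(n) for n in("top","scene")}
t=cs["top"]
def un(c,uv,z):
    Rm=R.from_euler('xyz',c["orientation"],degrees=True).as_matrix()
    d=Rm@np.linalg.inv(c["K"])@[uv[0],uv[1],1]; o=np.array(c["origin"]); return (o+d*(z-o[2])/d[2])[:2]
px=np.array([(209,145),(308,183),(238,370),(128,333),(193,42),(392,120),(245,497),(42,418),(211,67),(345,117),(82,360),(237,420)])/5+[250,120]-.4
M=[(42,23),(42,-23),(-42,-23),(-42,23),(85,45),(85,-45),(-85,-45),(-85,45),(64,28),(64,-28),(-64,32),(-64,-32)]
Z=np.array([24]*4+[10]*4+[54]*4)/1e3
W=np.array([un(t,p,z) for p,z in zip(px,Z)])
f=lambda p:(np.array([place(p,[np.array(m)/1e3],z)[0,:2] for m,z in zip(M,Z)])-W).ravel()
best=min((least_squares(f,[W[:,0].mean(),W[:,1].mean(),a],x_scale=[.01,.01,5]) for a in(0,90,180,-90)),key=lambda r:r.cost)
print("hub",best.x, "res mm",np.round(best.fun.reshape(-1,2)*1e3,1).tolist())
def ini(cx,tx):
    a=un(t,np.array(cx)*.7,.012);b=un(t,np.array(tx)*.7,.012); return [a[0],a[1],np.rad2deg(np.arctan2(*(b-a)[::-1]))]
for nm,i,tabs in(("disc",ini((640,325),(678,294)),disct),("sep",ini((265,293),(243,254)),sept)):
    print(nm,i)
    for k in(["top"],["scene"],["top","scene"]):
        print(k,fitplate([cs[q] for q in k],i,tabs))
E
python3 m.py
```

```text
hub [5.87335390e-01 6.68851809e-03 3.36852164e+02] res mm [[1.0, 2.0], [0.0, -1.1], [-1.9, 1.2], [-0.2, 0.3], [1.2, 0.4], [1.7, -1.9], [-1.0, -0.7], [-0.1, 1.6], [0.5, -0.8], [0.4, -0.8], [-0.9, 0.0], [-0.9, -0.3]]
disc [np.float64(0.4660971251295337), np.float64(-0.2953970732996627), np.float64(-53.50498500732372)]
['top'] (array([ 470.52251179, -297.93107114,  -53.70566657]), np.float64(0.09102955926470656))
['scene'] (array([ 471.02605712, -296.3427567 ,  -53.71414821]), np.float64(0.07411981927524103))
['top', 'scene'] (array([ 470.6812419 , -297.56120588,  -53.64860237]), np.float64(0.2074453967403253))
sep [np.float64(0.5274268525483965), np.float64(0.22569611691102523), np.float64(28.881078051914074)]
['top'] (array([527.2466283 , 231.15371782,  26.67747157]), np.float64(0.110632801051089))
['scene'] (array([526.84052647, 232.23404763,  27.09058006]), np.float64(0.07273730251690078))
['top', 'scene'] (array([527.24101552, 231.43240952,  26.78966116]), np.float64(0.20299852515861164))
```

Hub is at (0.587, 0.007), yaw -23.1°. The disc is at (0.4707, -0.2975), yaw -53.7°, and the fork plate at (0.527, 0.2315), yaw 26.8°; both cameras agree within 2 mm. I'll grip the disc at tool yaw 36.3°, and later the fork plate at -63.2°. Both then end at 66.9° on the hub.

```bash
python3 -m handwheel '[[0,0.014,-0.048,0,0],[0,0.028,-0.096,0,0],[0,0.042,-0.144,0,0],[0,0.056,-0.192,0,0],[0,0.070,-0.240,0,0]]' 60
python3 -m handwheel '[[0,0.014,-0.048,0,0],[0,0.028,-0.096,0,0],[0,0.042,-0.144,0,0],[0,0.056,-0.192,0,0],[0,0.070,-0.240,0,0]]' 60
```

```text
time: 0.7
ee_pos: [0.3115, 0.2523, 0.2307]
tcp_rot: [180.0, 0.0, 64.0]
wrist_force: [1.7, 0.5, 1.1]
opening: 0.0853
time: 1.2
ee_pos: [0.3809, 0.0118, 0.2309]
tcp_rot: [179.9, 0.0, 64.0]
wrist_force: [1.8, 0.1, -1.1]
opening: 0.0855
```

```bash
python3 -m handwheel '[[0,0.013,-0.045,0,-6],[0,0.026,-0.090,0,-12],[0,0.039,-0.135,0,-18],[0,0.052,-0.180,0,-24],[0,0.065,-0.224,0,-27.7]]'
python3 -m handwheel '[[0,0.013,-0.043,-0.010,0],[0,0.025,-0.085,-0.02,0],[0,0.025,-0.085,-0.07,0],[0,0.025,-0.085,-0.11,0],[0,0.025,-0.085,-0.13,0]]'
```

```text
time: 1.7
ee_pos: [0.446, -0.2144, 0.2309]
tcp_rot: [179.9, -0.0, 36.0]
wrist_force: [0.2, 0.4, -0.3]
opening: 0.0856
time: 2.2
ee_pos: [0.4694, -0.2989, 0.0964]
tcp_rot: [-179.8, 0.1, 36.0]
wrist_force: [0.1, 0.2, 0.1]
opening: 0.0853
```

Run:
```python
from workcell import viewer,get_obs
import cv2
o=get_obs();print(o["ee_pos"],o["tcp_rot"],o["q"])
c=viewer.camera("top")["color"];s=viewer.camera("scene")["color"]
import numpy as np
cv2.imwrite("pics/g1.png",np.hstack([cv2.resize(c[150:300,360:510],(400,400)),cv2.resize(s[180:300,40:160],(400,400))]))
```

```text
[ 0.46938953 -0.2988964   0.09644123] [-1.79786509e+02  1.03890400e-01  3.59736946e+01] [-3.24787107e+01  5.57869815e+00 -4.18157159e+00  8.04764569e+01
 -1.82196741e-02  2.15478259e+01]
```

View pics/g1.png

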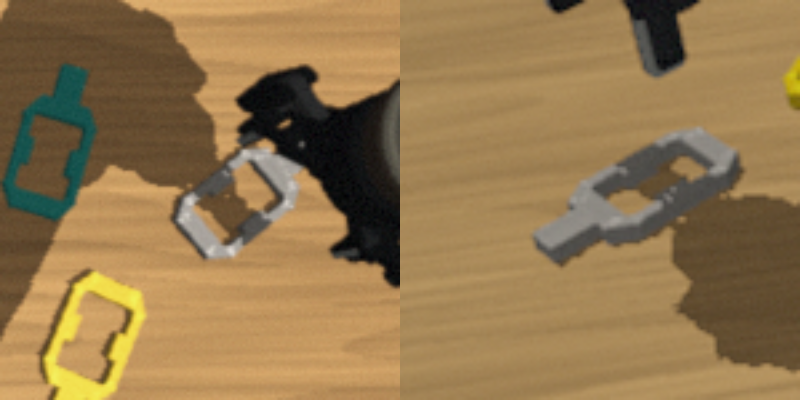

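The jaws straddle the plate, and the offset in the top view is parallax. Descending.

```bash
python3 -m handwheel '[[0,0.001,0.0014,-0.03,0.3],[0,0.001,0.0014,-0.06,0.3],[0,0.001,0.0014,-0.08,0.3],[0,0.001,0.0014,-0.093,0.3],[0,0.001,0.0014,-0.093,0.3]]' 60
python3 -m handwheel '[[0.3,0,0,0,0],[0.5,0,0,0,0],[1,0,0,0,0],[1,0,0,0,0],[1,0,0,0,0]]' 60
python3 -m handwheel '[[1,0,0,0,0],[1,0,0,0,0],[1,0,0,0,0],[1,0,0,0,0]]' 60
```

```text
time: 2.8
ee_pos: [0.47, -0.2968, 0.0039]
tcp_rot: [-179.7, 0.1, 36.3]
wrist_force: [0.3, 0.3, 0.6]
opening: 0.0853
time: 3.3
ee_pos: [0.471, -0.2973, 0.0061]
tcp_rot: [-179.8, 0.1, 36.3]
wrist_force: [-1.3, 2.3, 7.3]
opening: 0.0511
time: 3.7
ee_pos: [0.4711, -0.2973, 0.0062]
tcp_rot: [-179.8, 0.1, 36.3]
wrist_force: [0.4, -0.5, 0.7]
opening: 0.0506
```

```bash
python3 -m handwheel '[[1,0,0,0.02,0],[1,0,0,0.04,0],[1,0,0,0.07,0],[1,0,0,0.10,0],[1,0,0,0.10,0]]' 60
python3 - <<'E'
from workcell import viewer,get_obs
import cv2
o=get_obs();print(o["ee_pos"],o["opening"])
c=viewer.camera("top")["color"];s=viewer.camera("scene")["color"]
import numpy as np
cv2.imwrite("pics/g2.png",np.hstack([cv2.resize(c[150:300,360:510],(400,400)),cv2.resize(s[150:270,40:160],(400,400))]))
E
```

```text
time: 4.2
ee_pos: [0.4726, -0.2984, 0.1104]
tcp_rot: [179.8, -0.1, 36.3]
wrist_force: [0.4, -0.5, -1.5]
opening: 0.0509
[ 0.47259619 -0.29835108  0.11039798] 0.05091265027929208
```

View pics/g2.png

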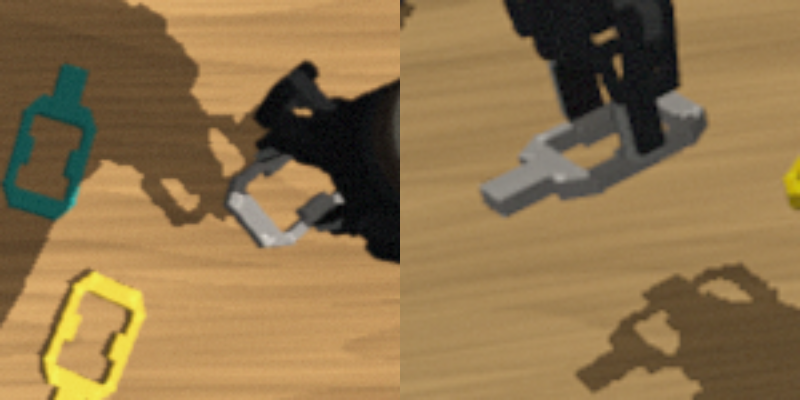

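Disc is held, roughly level, and clear of the bench. Moving it over the hub.

```bash
python3 -m handwheel '[[1,0.012,0.031,0.01,4],[1,0.026,0.070,0.02,9],[1,0.043,0.113,0.02,14],[1,0.060,0.157,0.02,19],[1,0.075,0.195,0.02,23]]' 60
python3 -m handwheel '[[1,0.015,0.040,0,4],[1,0.028,0.075,0,7.6],[1,0.0395,0.110,0,7.6],[1,0.0395,0.110,0,7.6],[1,0.0395,0.110,0,7.6]]' 60
python3 - <<'E'
from workcell import viewer,get_obs
import cv2
o=get_obs();print(o["ee_pos"],o["tcp_rot"],o["opening"])
c=viewer.camera("top")["color"];s=viewer.camera("scene")["color"]
import numpy as np
cv2.imwrite("pics/g3.png",np.hstack([cv2.resize(c[90:240,220:370],(400,400)),cv2.resize(s[130:290,210:370],(400,400))]))
E
```

```text
time: 4.8
ee_pos: [0.5459, -0.1003, 0.1242]
tcp_rot: [-179.7, 0.1, 59.5]
wrist_force: [-0.0, -0.7, -2.8]
opening: 0.0507
time: 5.3
ee_pos: [0.5847, 0.0105, 0.1222]
tcp_rot: [-179.6, 0.2, 67.2]
wrist_force: [-0.3, -0.8, -2.2]
opening: 0.0509
[0.58465817 0.01047159 0.12216598] [-179.57283561    0.18669152   67.2297876 ] 0.05086345032841889
```

View pics/g3.png

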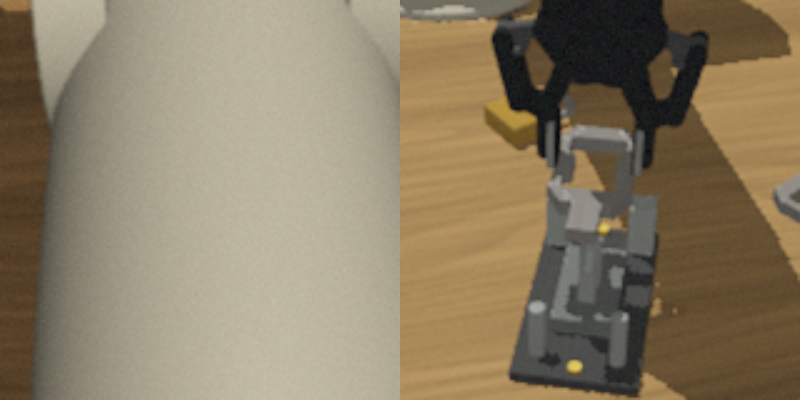

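```bash
cat > ov.py <<'E'
from h import *
from workcell import viewer
import sys
# usage: ov.py out x y z yaw pitchdeg tabs crop
def ov(out,p,z,pitch,tabs,crop,c=None):
    c=c or viewer.camera("scene"); x,y,w,h=crop; k=5
    im=cv2.resize(c["color"][y:y+h,x:x+w],None,fx=k,fy=k,interpolation=cv2.INTER_CUBIC); clean=im.copy()
    Rm=R.from_euler('ZY',[p[2],pitch],degrees=True).as_matrix()
    for dz,col in((.006,(0,0,255)),(-.006,(255,0,0))):
        for q in [body,bore]+tabs:
            P=np.c_[q,np.full(len(q),dz)]@Rm.T+[p[0],p[1],z]
            uv=(proj(c,P)+.5-[x,y])*k
            cv2.polylines(im,[np.round(uv).astype(np.int32)],True,col,1)
    cv2.imwrite(out,np.hstack([clean,im]))
    return c
E
python3 -c "
from ov import *
ov('pics/o1.png',[.5847,.0105,-22.8],.122,0,disct,(255,170,75,75))"
```

```text
(no output)
```

View pics/o1.png

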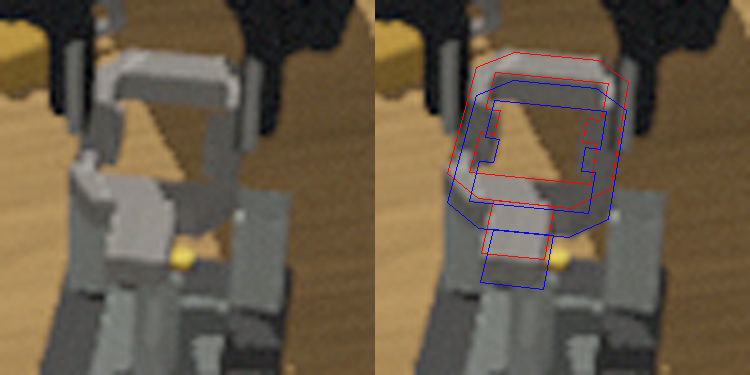

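Level overlay matches: plate is level and where expected. A quick check of the hub pose in the scene picture before lowering.

Run:
```python
from h import *
from workcell import viewer
c=viewer.camera("scene"); im=cv2.imread("pics/scene0.png")
x,y,w,h=245,195,80,95;k=6
im=cv2.resize(im[y:y+h,x:x+w],None,fx=k,fy=k,interpolation=cv2.INTER_CUBIC);cl=im.copy()
p=[.5873,.0067,-23.15]
circ=lambda cx,cy,r:[(cx+r*np.cos(t),cy+r*np.sin(t)) for t in np.linspace(0,6.28,16)]
rec=lambda a,b,cx=0,cy=0:[(cx+a,cy+b),(cx-a,cy+b),(cx-a,cy-b),(cx+a,cy-b)]
for q,z in((rec(85,45),10),(rec(42,23),24),(circ(64,28,6),54),(circ(64,-28,6),54),(rec(10,10,-64,32),54),(rec(10,10,-64,-32),54),(circ(0,0,8),66)):
    uv=(proj(c,place(p,np.array(q)/1e3,z/1e3))+.5-[x,y])*k
    cv2.polylines(im,[np.round(uv).astype(np.int32)],True,(0,0,255),1)
cv2.imwrite("pics/hub.png",im)
```

```text
(no output)
```

View pics/hub.png

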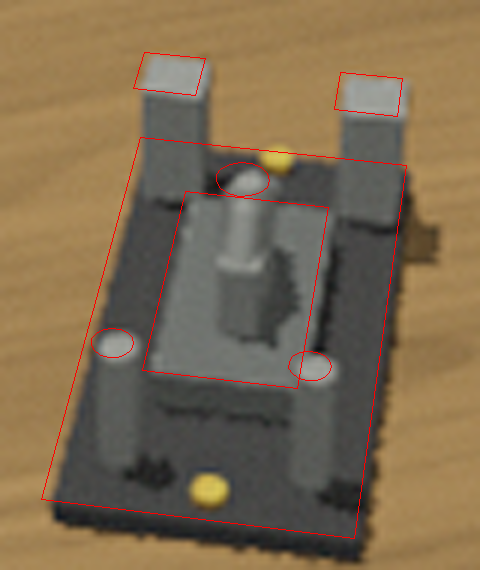

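The hub in the scene view sits about 1–2 mm toward +y/+x of the top-view fit, so I'm using (0.588, 0.0075). That is well inside the play. Lowering.

```bash
python3 -m handwheel '[[1,0.0033,-0.003,-0.01,-0.3],[1,0.0033,-0.003,-0.025,-0.3],[1,0.0033,-0.003,-0.040,-0.3],[1,0.0033,-0.003,-0.05,-0.3],[1,0.0033,-0.003,-0.05,-0.3]]' 60
python3 -m handwheel '[[1,0,0,-0.008,0],[1,0,0,-0.016,0],[1,0,0,-0.024,0],[1,0,0,-0.03,0],[1,0,0,-0.03,0]]' 60
python3 -c "
from ov import *
ov('pics/o2.png',[.588,.0075,-23.1],.042,0,disct,(250,190,75,100))"
```

```text
time: 6.0
ee_pos: [0.5869, 0.0056, 0.0711]
tcp_rot: [-179.5, 0.2, 66.7]
wrist_force: [-0.8, 0.3, -2.0]
opening: 0.0508
time: 6.5
ee_pos: [0.5864, 0.0057, 0.04]
tcp_rot: [-179.4, 0.2, 66.8]
wrist_force: [0.5, -0.5, -2.4]
opening: 0.0508
```

View pics/o2.png

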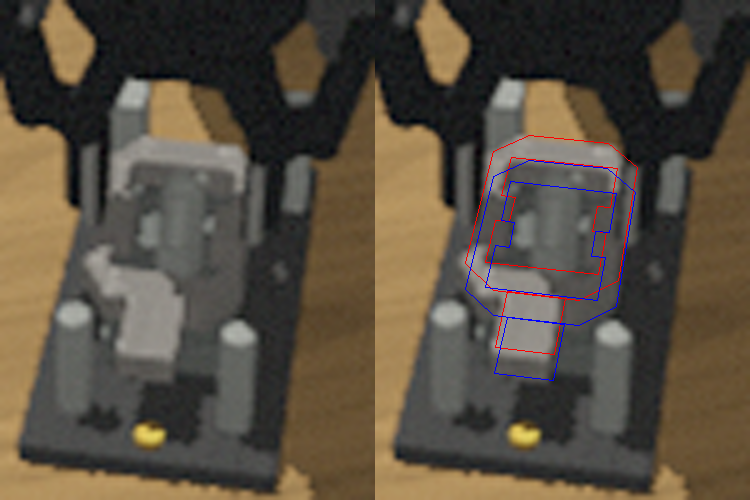

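The bore is around the ribs, the tab is between the pins, and there is no contact force. Continuing down to seat.

```bash
python3 -m handwheel '[[1,0,0.001,-0.003,0],[1,0,0.001,-0.006,0],[1,0,0.001,-0.008,0],[1,0,0.001,-0.009,0],[1,0,0.001,-0.009,0]]' 60
python3 -m handwheel '[[1,0,0,-0.001,0],[1,0,0,-0.002,0],[1,0,0,-0.002,0]]' 60
```

```text
time: 7.05
ee_pos: [0.5867, 0.0067, 0.0316]
tcp_rot: [-179.5, 0.2, 66.8]
wrist_force: [0.8, -0.1, -2.4]
opening: 0.0507
time: 7.35
ee_pos: [0.5868, 0.0067, 0.0302]
tcp_rot: [-179.5, 0.2, 66.7]
wrist_force: [-1.7, -0.2, 3.1]
opening: 0.0505
```

Contact felt at z=0.0302, the expected seated height. Opening gently.

```bash
python3 -m handwheel '[[1,0,0,-0.001,0],[1,0,0,-0.001,0],[0.2,0,0,-0.001,0],[0,0,0,-0.001,0],[0,0,0,-0.001,0]]' 20
python3 -m handwheel '[[0,0,0,0,0],[0,0,0,0,0],[0,0,0,0,0]]'
python3 -c "
from ov import *
ov('pics/o3.png',[.588,.0075,-23.1],.030,0,disct,(250,190,75,100))"
```

```text
time: 7.85
ee_pos: [0.5869, 0.0067, 0.0291]
tcp_rot: [-179.5, 0.2, 66.8]
wrist_force: [0.2, -0.3, -0.4]
opening: 0.0854
time: 8.15
ee_pos: [0.5869, 0.0067, 0.0291]
tcp_rot: [-179.5, 0.2, 66.8]
wrist_force: [0.8, 0.5, -0.1]
opening: 0.0851
```

View pics/o3.png

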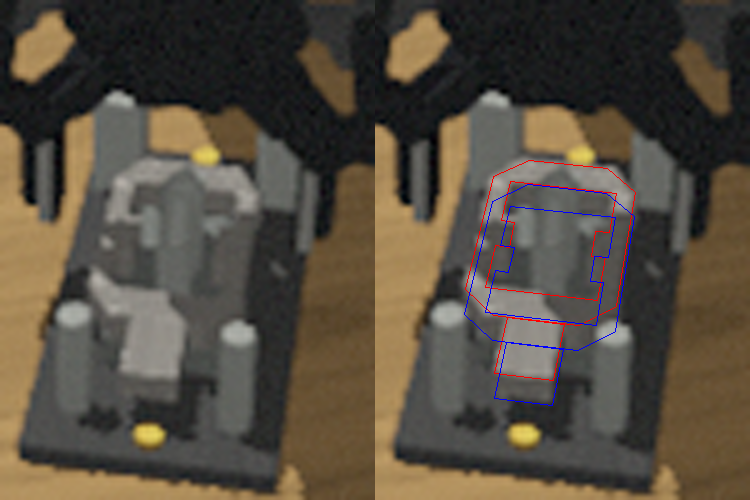

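The plate sits where the seated model predicts. Retreating upward, then to the fork plate, turning -130°.

```bash
python3 -m handwheel '[[0,0,0,0.03,0],[0,0,0,0.06,0],[0,0,0,0.10,0],[0,0,0,0.12,-4],[0,0,0,0.12,-12]]' 60
python3 -m handwheel '[[0,-0.006,0.022,0,-8],[0,-0.012,0.045,0,-16],[0,-0.018,0.067,0,-24],[0,-0.024,0.09,0,-32],[0,-0.03,0.112,0,-40]]'
python3 -m handwheel '[[0,-0.006,0.022,0,-8],[0,-0.012,0.045,0,-16],[0,-0.018,0.067,0,-24],[0,-0.024,0.09,0,-32],[0,-0.03,0.112,0,-40]]'
python3 - <<'E'
from workcell import viewer
import cv2
cv2.imwrite("pics/top4.png",cv2.resize(viewer.camera("top")["color"],(800,600)))
E
```

```text
time: 8.7
ee_pos: [0.5884, 0.0067, 0.1531]
tcp_rot: [-179.8, 0.0, 54.6]
wrist_force: [0.2, 0.6, -0.1]
opening: 0.0854
time: 9.2
ee_pos: [0.558, 0.1196, 0.1531]
tcp_rot: [-179.8, 0.0, 14.2]
wrist_force: [0.9, -0.0, -0.0]
opening: 0.0858
time: 9.7
ee_pos: [0.5278, 0.2326, 0.1532]
tcp_rot: [-179.7, 0.0, -26.1]
wrist_force: [0.3, 0.6, 0.1]
opening: 0.0856
```

View pics/top4.png

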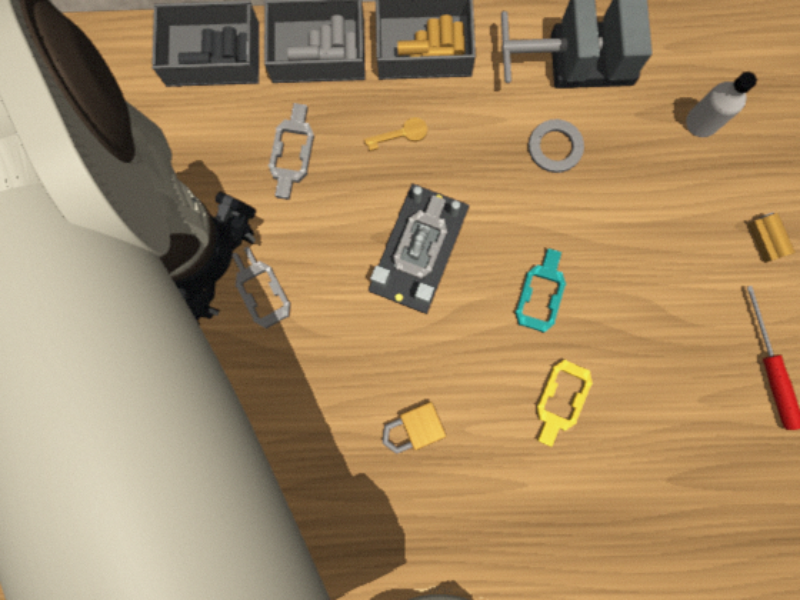

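The disc is seated on the hub at (421,245), tab between the pins. The fork plate hasn't moved. Finish the turn and descend.

```bash
python3 -m handwheel '[[0,-0.0008,-0.0008,0,-8],[0,-0.0008,-0.0008,0,-16],[0,-0.0008,-0.0008,-0.02,-24],[0,-0.0008,-0.0008,-0.05,-32],[0,-0.0008,-0.0008,-0.08,-37.1]]'
python3 -m handwheel '[[0,0,0,0,0],[0,0,0,-0.02,0],[0,0,0,-0.04,0],[0,0,0,-0.055,0],[0,0,0,-0.06,0]]'
```

```text
time: 10.25
ee_pos: [0.5265, 0.2344, 0.0726]
tcp_rot: [-179.6, 0.1, -64.0]
wrist_force: [0.9, 0.1, 0.6]
opening: 0.0854
time: 10.75
ee_pos: [0.5262, 0.2342, 0.012]
tcp_rot: [-179.7, 0.1, -63.9]
wrist_force: [0.2, 0.3, 0.2]
opening: 0.0855
```

Run:
```python
from workcell import viewer,get_obs
import cv2
s=viewer.camera("scene")["color"]
cv2.imwrite("pics/g5.png",cv2.resize(s[150:270,320:480],(800,600)))
```

```text
(no output)
```

View pics/g5.png

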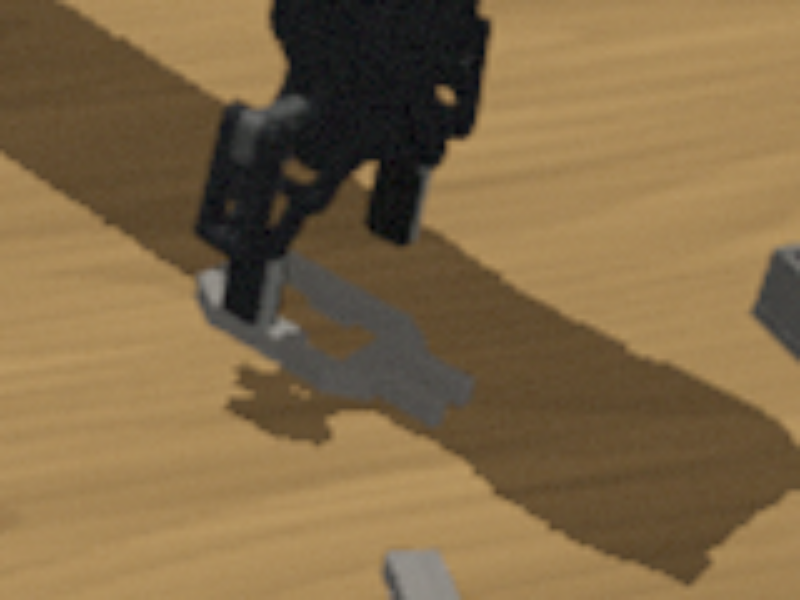

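Jaws straddle the fork plate, still about 25 mm up. Final descent with a small correction, then grip.

```bash
python3 -m handwheel '[[0,0.0008,-0.0024,-0.004,0.7],[0,0.0008,-0.0024,-0.008,0.7],[0,0.0008,-0.0024,-0.008,0.7],[0.3,0.0008,-0.0024,-0.008,0.7],[0.5,0.0008,-0.0024,-0.008,0.7]]' 60
python3 -m handwheel '[[1,0,0,0,0],[1,0,0,0,0],[1,0,0,0,0],[1,0,0,0,0],[1,0,0,0,0]]' 60
python3 -m handwheel '[[1,0,0,0.02,0],[1,0,0,0.05,0],[1,0,0,0.08,0],[1,0,0,0.12,0],[1,0,0,0.12,0]]' 60
python3 - <<'E'
from workcell import viewer,get_obs
import cv2
s=viewer.camera("scene")["color"]
cv2.imwrite("pics/g6.png",cv2.resize(s[120:240,320:480],(800,600)))
E
```

```text
time: 11.3
ee_pos: [0.5271, 0.2319, 0.0042]
tcp_rot: [-179.7, 0.1, -63.2]
wrist_force: [-0.5, -0.1, -0.2]
opening: 0.059
time: 11.8
ee_pos: [0.5275, 0.2321, 0.005]
tcp_rot: [-179.6, 0.1, -63.2]
wrist_force: [-0.8, -0.5, 5.4]
opening: 0.0515
time: 12.3
ee_pos: [0.5294, 0.2329, 0.1303]
tcp_rot: [-179.2, 0.0, -63.2]
wrist_force: [0.8, 0.3, -1.5]
opening: 0.0513
```

View pics/g6.png

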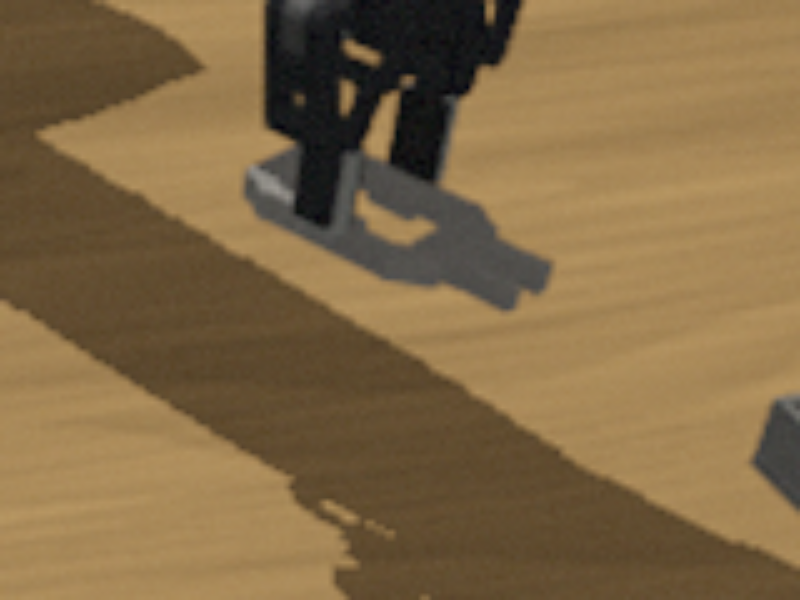

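Fork plate held level. Back to the hub with a +130° turn.

```bash
python3 -m handwheel '[[1,0,0,0,8],[1,0.003,-0.01,0,16],[1,0.007,-0.03,0,24],[1,0.012,-0.05,0,32],[1,0.018,-0.07,0,40]]' 60
python3 -m handwheel '[[1,0.005,-0.02,0,8],[1,0.01,-0.04,0,16],[1,0.015,-0.06,0,24],[1,0.020,-0.08,0,32],[1,0.025,-0.10,0,40]]' 60
python3 -m handwheel '[[1,0.004,-0.016,0,8],[1,0.008,-0.032,0,16],[1,0.012,-0.048,0,24],[1,0.0146,-0.0562,0,32],[1,0.0146,-0.0562,0,40]]' 60
python3 -m handwheel '[[1,0,0,0,8],[1,0,0,0,10],[1,0,0,0,10]]' 60
```

```text
time: 12.85
ee_pos: [0.5459, 0.1617, 0.1252]
tcp_rot: [-179.5, 0.2, -22.9]
wrist_force: [0.6, -0.6, -1.6]
opening: 0.0511
time: 13.35
ee_pos: [0.5702, 0.0608, 0.1231]
tcp_rot: [-179.4, 0.3, 17.5]
wrist_force: [0.6, 0.3, -3.3]
opening: 0.0509
time: 13.85
ee_pos: [0.5842, 0.0034, 0.1207]
tcp_rot: [-179.3, 0.4, 57.7]
wrist_force: [-0.1, 0.4, -3.0]
opening: 0.0514
time: 14.15
ee_pos: [0.5834, 0.0034, 0.1187]
tcp_rot: [-179.1, 0.5, 67.7]
wrist_force: [-0.0, -0.1, -2.0]
opening: 0.0511
```

```bash
python3 -m handwheel '[[1,0.0036,0.0033,-0.005,-0.8],[1,0.0036,0.0033,-0.015,-0.8],[1,0.0036,0.0033,-0.025,-0.8],[1,0.0036,0.0033,-0.025,-0.8]]' 60
python3 -c "
from ov import *
ov('pics/o6.png',[.5875,.0072,156.9],.095,0,sept,(250,170,75,110))"
```

```text
time: 14.55
ee_pos: [0.586, 0.0067, 0.0912]
tcp_rot: [-179.0, 0.6, 66.9]
wrist_force: [-0.3, 0.5, -2.9]
opening: 0.0513
```

View pics/o6.png

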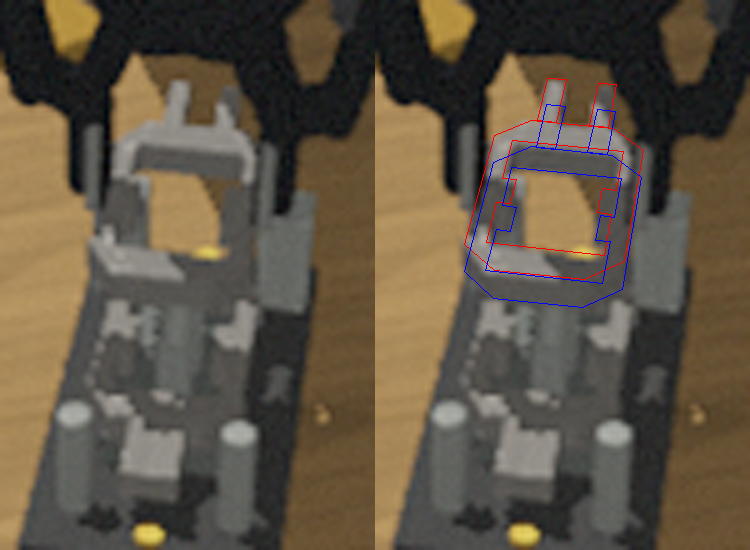

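The fork points at the blocks and the overlay aligns within 2 mm. Lowering.

```bash
python3 -m handwheel '[[1,0.001,0,-0.009,0],[1,0.001,0,-0.018,0],[1,0.001,0,-0.027,0],[1,0.001,0,-0.033,0],[1,0.001,0,-0.033,0]]' 60
python3 -m handwheel '[[1,0.001,0,-0.004,0],[1,0.001,0,-0.008,0],[1,0.001,0,-0.011,0],[1,0.001,0,-0.011,0]]' 60
```

```text
time: 15.1
ee_pos: [0.5867, 0.0067, 0.058]
tcp_rot: [-178.9, 0.6, 66.9]
wrist_force: [0.1, -0.0, -3.7]
opening: 0.0514
time: 15.5
ee_pos: [0.5874, 0.0067, 0.0465]
tcp_rot: [-178.9, 0.6, 66.9]
wrist_force: [-0.2, -0.4, -2.6]
opening: 0.0517
```

```bash
python3 -m handwheel '[[1,0,0,-0.002,0],[1,0,0,-0.003,0],[1,0,0,-0.004,0],[1,0,0,-0.004,0]]' 60
python3 -m handwheel '[[1,0,0,-0.001,0],[1,0,0,-0.0015,0],[1,0,0,-0.0015,0]]' 60
```

```text
time: 15.9
ee_pos: [0.5874, 0.0067, 0.0424]
tcp_rot: [-178.9, 0.6, 66.9]
wrist_force: [0.1, 0.5, -1.9]
opening: 0.0509
time: 16.2
ee_pos: [0.5875, 0.0067, 0.0412]
tcp_rot: [-178.9, 0.6, 66.9]
wrist_force: [-1.3, 0.3, 0.9]
opening: 0.0513
```

Contact is starting at the predicted height of 0.041. One more millimetre, then release.

```bash
python3 -m handwheel '[[1,0,0,-0.001,0],[1,0,0,-0.001,0],[0.2,0,0,-0.001,0],[0,0,0,-0.001,0],[0,0,0,-0.001,0]]' 20
python3 -m handwheel '[[0,0,0,0,0],[0,0,0,0.03,0],[0,0,0,0.07,0],[0,0,0,0.11,0],[0,0,0,0.15,0]]'
python3 -m handwheel '[[0,-0.03,0.03,0,0],[0,-0.06,0.06,0,0],[0,-0.09,0.09,0,0],[0,-0.11,0.13,0,0],[0,-0.13,0.17,0,0]]'
python3 -m handwheel '[[0,-0.03,0.03,0,0],[0,-0.04,0.06,0,0],[0,-0.04,0.09,0,0],[0,-0.04,0.09,0,0]]'
python3 - <<'E'
from ov import *
c=ov('pics/o7.png',[.588,.0075,156.9],.042,0,sept,(250,180,75,100))
t=viewer.camera("top");print(fitplate([t],[.5873,.0067,156.9],sept,.036,.048))
ov('pics/o8.png',[.5873,.0067,156.9],.042,0,sept,(255,120,80,105),t)
E
```

```text
time: 16.7
ee_pos: [0.5876, 0.0067, 0.0402]
tcp_rot: [-178.9, 0.6, 66.9]
wrist_force: [-1.3, -0.8, 0.3]
opening: 0.0853
time: 17.2
ee_pos: [0.5873, 0.0067, 0.1917]
tcp_rot: [-178.9, 0.6, 66.9]
wrist_force: [0.9, 0.4, -0.4]
opening: 0.0856
time: 17.7
ee_pos: [0.4563, 0.1777, 0.192]
tcp_rot: [-179.0, 0.6, 66.9]
wrist_force: [0.4, 1.2, -0.3]
opening: 0.0854
time: 18.1
ee_pos: [0.4157, 0.2704, 0.1918]
tcp_rot: [-179.0, 0.5, 67.1]
wrist_force: [0.2, -1.0, -0.3]
opening: 0.0854
(array([590.72536058,  11.04937753, 138.10177032]), np.float64(3.2734628526705607))
```

View pics/o7.png

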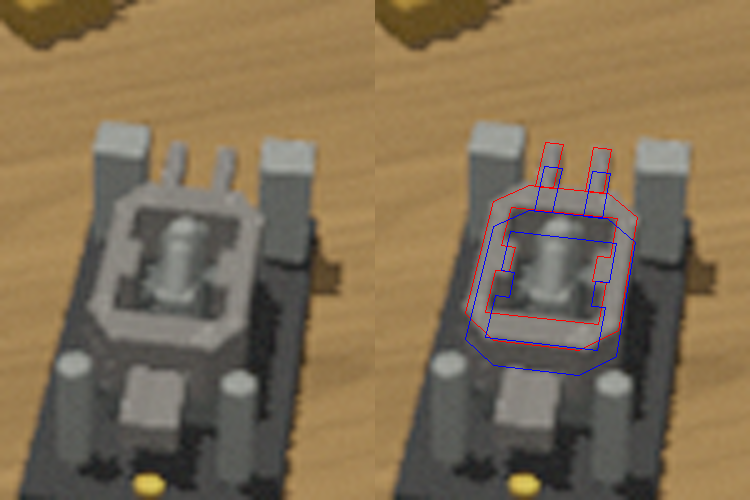

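View pics/o8.png

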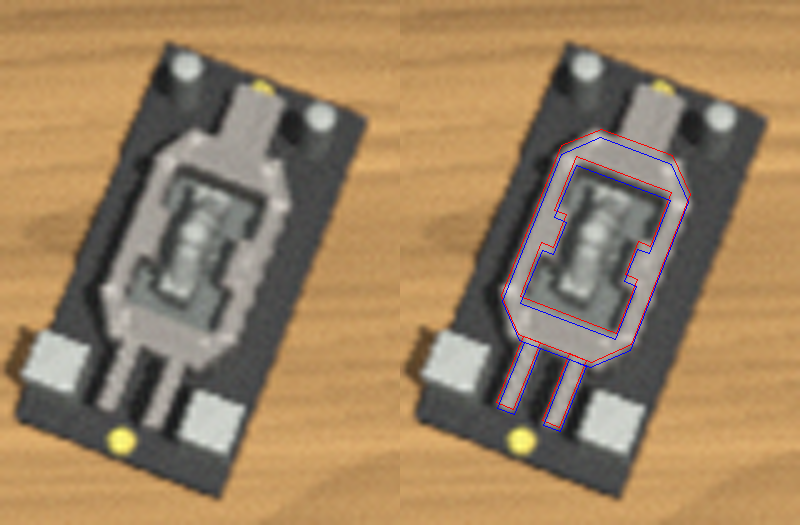

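Both views show the fork plate flush on the broad-tab plate, with each tab in its gap. The seated overlay matches within about 2 mm. The numeric silhouette fit is meaningless here because the grey hub background swamps it. The arm is clear, so I'm handing in.

```bash
python3 -m handwheel '[[0,0,0,0,0],[0,0,0,0,0],[0,0,0,0,0]]'; python3 -c "
from workcell import job_done,get_obs
print(get_obs()['wrist_force'],job_done())"
```

```text
time: 18.5
ee_pos: [0.4163, 0.2673, 0.1919]
tcp_rot: [-179.0, 0.6, 66.9]
wrist_force: [-0.0, -0.4, 0.2]
opening: 0.085
the job is handed in; nothing more can be done
[-0.00481833 -0.44866622  0.15778066] None
```

The clutch is rebuilt and handed in at about 18.5 s of the 64 s allowed; the hand-in gives no verdict. I lowered the broad-tab plate onto the hub with its tab between the round pins. I then turned the fork-tab plate the opposite way, lowered it on top with its tab between the square blocks, and let go.

**Seating:** Both plates touched down within a millimetre of the expected tool heights (0.030 m and 0.041 m). The last pictures from both cameras match a seated, level fork plate within about 2 mm, with each tab in its gap.

**Robot clear:** At hand-in the gripper was open, the arm was well away from the hub, and the wrist force was near zero.

**Checks that failed or disagreed:**
- The last automatic outline fit of the fork plate gave no usable result, because the grey hub blends with the plate. I relied on the picture overlays instead.
- The two cameras placed the hub 1–2 mm apart, which is well within the play.
- The grip opening read about 51 mm on the 54 mm plates, though both were held firmly.

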